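# Slide the forehead thermometer onto its track and lock it

## Robot

A 7-joint arm with a two-finger parallel gripper is mounted at the origin on the work surface. World frame = base frame: x ahead of the robot, y to its left, z up, the work surface at z = 0. Lengths are in mm, angles in degrees, forces in N, time in s.
With the tool pointing down it reaches from about 400 to 925 mm from the base axis. Payload 4.1 kg.
Tool frame: the origin (TCP) lies on the front face of the gripper's body, between the roots of the fingers; the fingertips stand 73 mm ahead of it and the grasp point (between the pads) lies 54 mm ahead of it (r.grasp_offset is the distance from the TCP to the grasp point, in mm); z points along the fingers, y is the line along which they close (so a half turn about z gives the same grasp; the last joint's range is limited). The gripper opens to 85 mm and grips with 20 to 120 N. Pads are 22 mm wide; open, the fingers measure 114 mm over their backs; the gripper's body (76 mm by 85 mm) begins 54 mm behind the grasp point. The pads swing forward as they close: fully open they stand 13 mm farther back than shut.
Start: joints at [-81.876, 22.827, 2.584, 88.041, -1.071, 69.15, -2.905], TCP at [154.985, 631.278, 303.947] pointing down, gripper open.
Joint ranges: [-161.44, 161.44], [-28.35, 127.94], [-78.24, 83.42], [0, 140.83], [-78.03, 258.03], [13.02, 114.36], [-168.23, 168.23]. Speed limits (degrees/s): [147.25, 147.25, 180, 180, 180, 180, 180].

## Interface

Orientations are given as a 3x3 rotation matrix whose columns are the frame's x, y, z axes.
In Python, from bench import r gives the robot as it stands.
- The arm moves only by the shell command python3 -m crank 'ROWS'. ROWS is JSON, a list of rows, each an object of numbers: "jaw": the gripper's target within -1 to 1 (shut at 1, half-way at 0, fully open at -1); "dx", "dy", "dz": the shift along the world's x, y, z in cm; "ax", "ay", "az": the turn, a rotation vector about the world's x, y, z in rad. A call has exactly 8 rows; each row shifts and turns the commanded pose from where the row before left it; what a row does not reach is not made up. A row lasts 1/12 s, in which the tool goes at most 41.7 mm and 7.16 degrees, less where a joint would pass 70% of its speed; a pose out of reach is approached as far as the arm can. A call is refused whole if a number of a shift passes 4.17 or a number of a turn 0.125, either way. A call with a gripper value outside its range is refused whole. The fingers move at their own pace and stop on an object; the grip force is fixed at half the most. Time passes only in rows, so rows that do not move let the fingers close, or fill a call up. It gives the time, the measured TCP pose, the force, the opening and the grip force at its end, in the units of the state.
- r.get_state(): the state, without advancing time (a new reading comes with each control period).
- r.get_image(name): name is "side" or "top"; returns the picture (384x512x3 uint8, blue, green, red); there is no depth.
- r.camera_params(name): a dict with "fx", "fy", "cx", "cy" (pixels), "rvec" (rotation vector, rad) and "tvec" (3), from world to camera coordinates, as OpenCV has them. Camera axes: x right, y down, z forward; pixel columns grow to the right and rows downward; lengths in mm; the calibration is good to about 2 mm. A picture is of the moment at which its call begins. camera_params takes no time and is no camera call.
- r.job_done(): hands the job in; it is judged then, once.
The state is a dict: "time": time; "joints": joint angles; "qd": joint speeds; "joint_torque": joint torques, N m; "position": TCP position; "ee_rot": TCP orientation; "ft_force": force on the tool from outside, world axes, zero at the start; "torque": the same for the moment, N m; "finger_gap": finger opening in mm; "grasp_force": force on a finger pad.
Only numpy, scipy, OpenCV 4.12 (cv2) and the standard library are available. Lean on these libraries where they do the work, as an engineer would, in place of code of your own. Each camera call takes 0.05 s, during which the arm holds its last target. There are 200 camera calls.

## Task

Put the forehead thermometer away on its sloping track: pick it up from the bamboo tray, enter its foot into the channel from the open end, head first, and slide it along until it is fully home against the end stop. Then lift the collar on the locking toggle, flip the lever over towards the thermometer and let the collar drop back, so the thermometer is locked in. Do not push the jar, spoon, tape roll, mug or carton about.

Things in the scene. Friction and masses are not known exactly. Their poses are not given: they have to be found in the camera images.
- thermo_center (a point): Centre of the purple forehead thermometer's grip (loose, 0.1 to 0.2 kg, 150 mm long along y, 36 mm wide along x, 56 mm tall with its foot). Flat sides at x = +-18 mm, from y = -30 to 75 mm and z = -16 to 16 mm. The round flared head (up to 36 mm across) is the -y end. It starts standing on its foot on the tray, head roughly to the robot's right.
- thermo_head (a point): Tip of the thermometer's head, at (0, -75, +2) mm from thermo_center in the thermometer's axes.
- thermo_foot (a point): Centre of the underside of the thermometer's white foot plate, 40 mm below thermo_center. Plate 40 mm wide (x), 60 mm long (y = -30..30 mm), 5 mm thick; above it a neck 16 mm wide, 56 mm long, to z = 24 mm. From its head end a tongue 11 mm wide, 5 mm thick runs to y = -56 mm, ending in an upright lug (y = -50..-56 mm) 15 mm tall.
- track: Aluminium channel on a sloping wooden stand (fixed). Origin on the track floor where thermo_foot is when home (thermo_center at 0, 0, 40 mm). z = panel normal, 30 degrees from vertical, leaning to the robot; x up the slope; y level, along the track to its open end. The flat panel is at z = 0, x = +-55, y = -175..160 mm. The foot's front meets the end stop at y = -30 mm; the tongue passes a 16 mm gap in it.
- track_mouth (a point): Track floor at the channel's open end, y = 95 mm in track axes. The channel (y = -36..95 mm) is 44 mm wide and 7 mm high inside, 52 mm wide outside; lips at z = 7..11 mm leave a 22 mm slot. Beyond the mouth flared walls (65 mm wide outside, under 16 mm high) reach y = 117 mm, then bare panel to y = 160 mm. With its centre at y = 140 mm the foot can be set down flat, tongue between the lips.
- bolt_line (a point): Where the steel bolt crosses the track, y = -42 mm in track axes. Bolt 6 mm wide, z = 7..13 mm; the lever slides it from a low box (18 mm high, x = 29..51, y = -130..-34 mm) across between stop and lug. It clears the lug only if the thermometer is within 5 mm of home, else lever and bolt jam.
- toggle_hinge (a point): Hinge of the locking lever, at (0, -130, 14) mm in track axes; its axis is the track's x. It stands between two grey cheeks 30 mm high (x = +-19 mm, y = -156..-104 mm).
- toggle (a joint): Lever (rad): 0 = unlocked, leaning 25 degrees from the track's z towards its -y (away from the thermometer); 0.872 = locked, leaning 25 degrees to +y. Steel stem 10 mm thick, ball 18 mm on its end, top 99 mm from the hinge. It swings freely (under 1 N), falling to the nearer side, but only 0.06 rad while the collar is down.
- collar (a joint): Collar on the lever (m): 0 = down, 0.010 = fully lifted along the stem away from the hinge. A spring pulls it down with 3 N (down) to 6 N (up). Lifted by about 7 mm or more, the lever is free to flip; let go within 0.06 rad of either end it drops back to 0 and locks the lever.
- collar_grip (a point): Centre of the ribbed black collar, a block 28 mm wide (along the track's x, flat sides to pinch), 24 mm the other way, 30 mm long along the stem. It lies 51 mm from the hinge when down, 61 mm when lifted.
- tray: Bamboo tray (fixed), 130 x 190 mm, rim 14 mm high, floor 6 mm or less thick; origin under its centre, long side along y.
- jar: Small glass jar with a steel screw lid (loose), 56 mm diameter, 75 mm tall; origin at the centre of its underside. Bystander.
- tape: Roll of paper tape lying flat (loose), 64 mm diameter, 24 mm high; origin at the centre of its underside. Bystander.
- spoon: Stainless measuring spoon (loose), 140 mm long, lying flat; origin under its middle. Bystander.
- mug: White mug (loose), 76 mm diameter, 90 mm tall; origin at the centre of its underside. Bystander.
- carton: Cardboard carton of thermometer covers (loose), 60 x 110 x 45 mm; origin at the centre of its underside. Bystander.
Things that resemble listed ones, but are neither listed nor needed, are in the scene too. Of the things that look like the part that bears thermo_center, the larger one is meant.

How it is judged (in metres and radians):
On the way, in this order (a step that is already met when the one before it is completed fails the run):
1. the thermometer's foot has entered the channel from its open end, head first (y of thermo_center in the frame of track between 0.02 and 0.1 m and z of thermo_center in the frame of track between 0.036 and 0.045 m and x of thermo_center in the frame of track between -0.006 and 0.006 m and y of thermo_head in the frame of track below 0.04 m), for 0.05 s.
2. the thermometer is home, within 5 mm of the end stop (y of thermo_center in the frame of track below 0.005 m and z of thermo_center in the frame of track below 0.045 m), for 0.1 s.
3. the collar is lifted while the lever is still on the unlocked side (value of joint collar above 0.006 m and value of joint toggle below 0.2 rad), for 0.05 s.
4. the lever is flipped over to the locked side and the collar is back down (value of joint collar below 0.003 m and value of joint toggle above 0.78 rad), for 0.2 s.
At the end, for the whole second after the job is handed in: The thermometer sits in the channel, head towards the stop, within 6 mm of its home position along and across the track and between 4 mm below and 5 mm above it in height; the lever is on the locked side (over 0.78 rad) with its collar back down (under 3 mm) and still (all of step 4 and y of thermo_center in the frame of track between -0.006 and 0.006 m and x of thermo_center in the frame of track between -0.006 and 0.006 m and z of thermo_center in the frame of track between 0.036 and 0.045 m and y of thermo_head in the frame of track below -0.06 m and velocity of joint toggle below 0.1 rad/s); the robot touches nothing.
It fails at once if a bystander (jar, tape roll, spoon, mug, carton) is pushed more than 30 mm (distance of any of jar, tape, spoon, mug, carton from where it was at the start of the episode above 0.03 m).
It also fails if it takes over 51 s, if anything falls off the work surface, if the arm or the gripper's body presses on something with over 40 N, if the wrist force passes 120 N, or if a joint passes its speed limit or range.

## Working session

There is one attempt and no reset: what is moved stays moved. The work goes in short steps, Python scripts to look and compute and a shell command to move; the robot and the scene stay as the last step left them, time stands still between calls to the robot, and variables do not carry over. Pictures are saved under pics/ and viewed, at most 10 in all, crops included, and the job is handed in when it is done.

```bash
mkdir -p pics; ls; python3 - <<'E'
from bench import r
import cv2
for n in("side","top"):
    cv2.imwrite(f"pics/{n}0.png",cv2.resize(r.get_image(n),(800,600),interpolation=cv2.INTER_CUBIC)); print(r.camera_params(n))
s=r.get_state();print(s['time'],s['position'],s['ee_rot'],s['finger_gap'],r.grasp_offset)
E
```

```text
pics
{'fx': 489.96128507349067, 'fy': 489.96128507349067, 'cx': 270.8869191535643, 'cy': 203.3841092560017, 'rvec': array([ 2.25267613, -0.53163859,  0.23364582]), 'tvec': array([-490.05485288,  225.06004498, 1600.00160025])}
{'fx': 391.411956099474, 'fy': 391.411956099474, 'cx': 258.2651424930673, 'cy': 197.64453532288525, 'rvec': array([ 2.1286158 , -2.18404615,  0.15930591]), 'tvec': array([ -23.99098809,  548.86769615, 1253.97367472])}
0.1 [154.86576454 630.8433546  302.98020682] [[-9.71169715e-01  2.38388920e-01 -3.27670338e-04]
 [ 2.38389132e-01  9.71168283e-01 -1.66950263e-03]
 [-7.97678895e-05 -1.69948344e-03 -9.99998553e-01]] 85.6750358788332 53.900000000000006
```

View pics/side0.png

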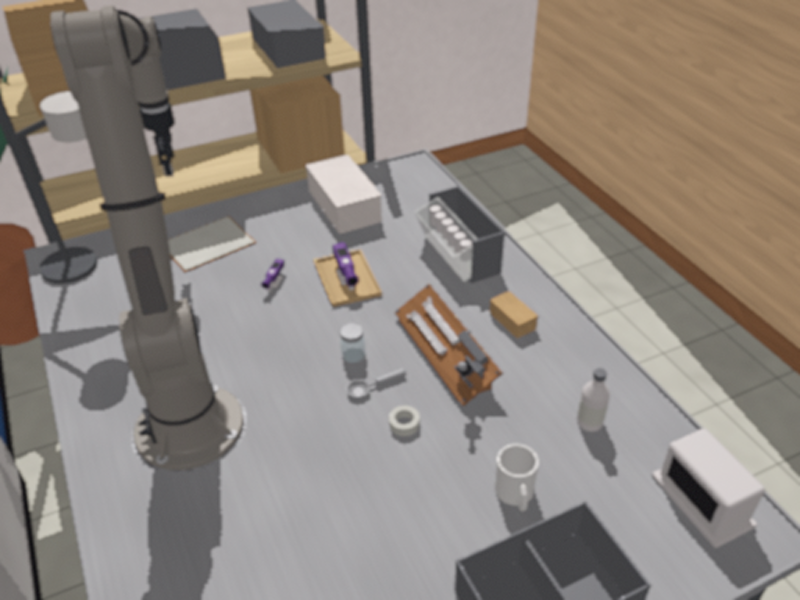

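View pics/top0.png

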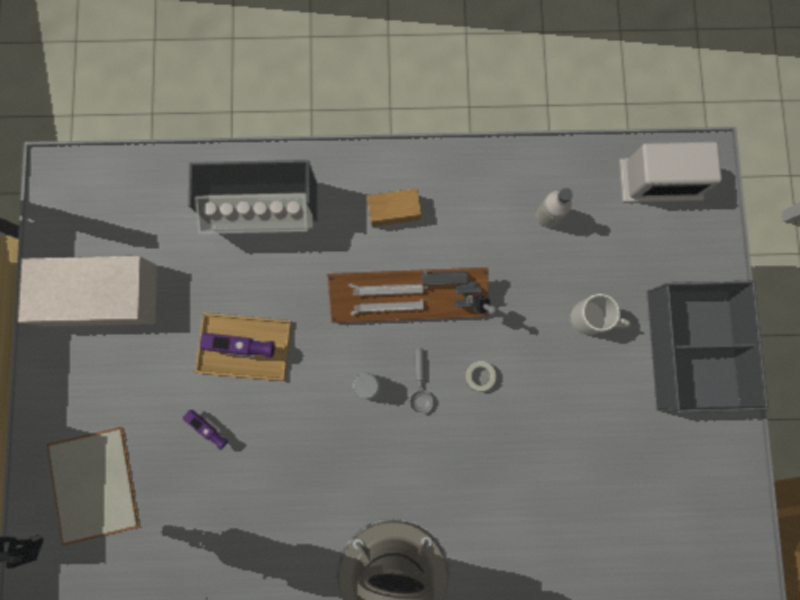

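```bash
cat > h.py <<'E'
import numpy as np, cv2
from bench import r
def crop(n,x0,y0,x1,y1,k,f):
    im=r.get_image(n)[y0:y1,x0:x1]
    cv2.imwrite(f,cv2.resize(im,None,fx=k,fy=k,interpolation=cv2.INTER_CUBIC))
def cam(n):
    p=r.camera_params(n);K=np.array([[p['fx'],0,p['cx']],[0,p['fy'],p['cy']],[0,0,1]])
    return K,p['rvec'],np.array(p['tvec'])
def proj(n,P):
    K,rv,t=cam(n);return cv2.projectPoints(np.array(P,float).reshape(-1,3),rv,t,K,None)[0].reshape(-1,2)
def onz(n,uv,z):
    K,rv,t=cam(n);R=cv2.Rodrigues(rv)[0];C=-R.T@t
    d=R.T@np.linalg.inv(K)@np.array([*uv,1.]);return C+d*(z-C[2])/d[2]
def tri(uvs,uvt):
    A=[];b=[]
    P=[ (lambda c:c[0]@np.c_[cv2.Rodrigues(c[1])[0],c[2]])(cam(n)) for n in("side","top")]
    X=cv2.triangulatePoints(P[0],P[1],np.array(uvs,float),np.array(uvt,float)).ravel();return X[:3]/X[3]
E
python3 - <<'E'
from h import *
crop("top",120,165,320,250,4,"pics/t1.png"); crop("side",195,145,330,265,5.9,"pics/s1.png")
E
```

```text
(no output)
```

View pics/t1.png

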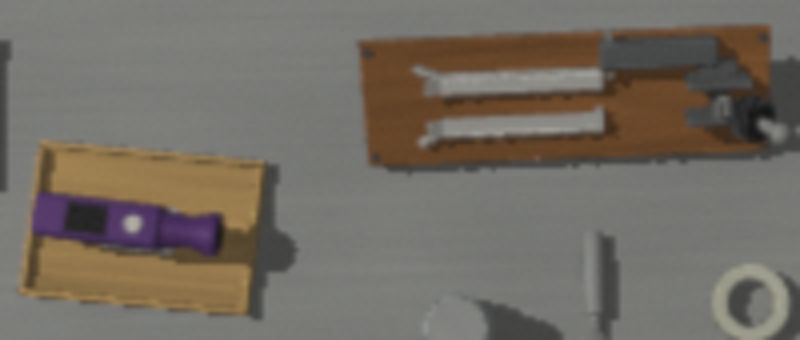

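View pics/s1.png

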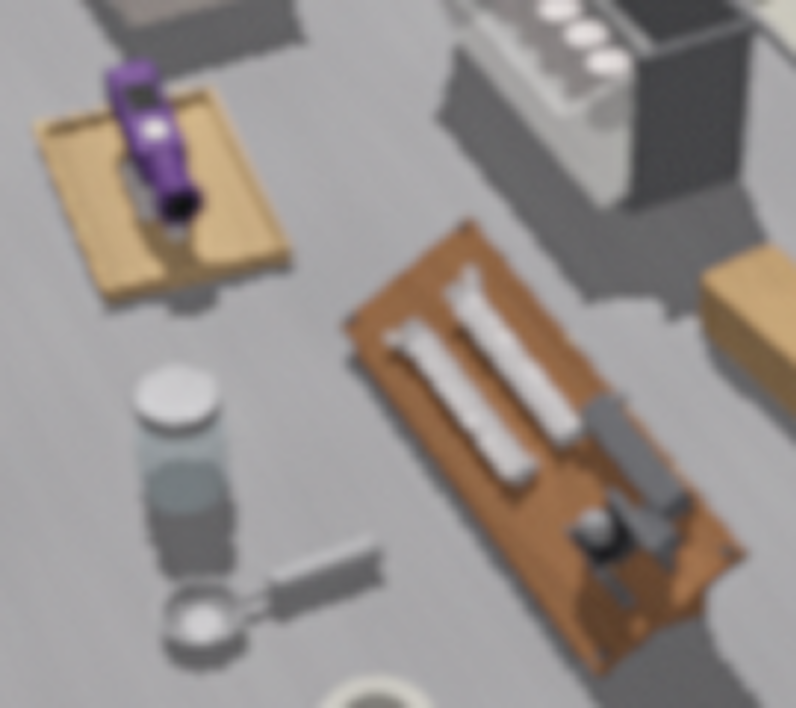

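The pictures show the purple thermometer in the tray (top crop, rear (35,215), head (222,233)). The panel corners in the top crop are about (360,42), (369,166), (769,27) and (785,150). The same corners in the side crop are (470,222), (345,325), (745,552) and (603,672).

```bash
cat > fit.py <<'E'
from h import *
from scipy.optimize import least_squares
from scipy.spatial.transform import Rotation as Ro
T=lambda p,k=4,o=(120,165):(np.array(p)+.5)/k-.5+o
S=lambda p:T(p,5.9,(195,145))
pts=np.array([[55,160,0],[-55,160,0],[55,-175,0],[-55,-175,0]],float)
tp=[T(p) for p in[(360,42),(369,166),(769,27),(785,150)]]; sp=[S(p) for p in[(470,222),(345,325),(745,552),(603,672)]]
Rt=lambda yaw:Ro.from_euler('ZY',[yaw,-np.pi/6]).as_matrix()
def res(v):
    W=pts@Rt(v[3]).T+v[:3]
    return np.r_[(proj("top",W)-tp).ravel(),(proj("side",W)-sp).ravel()]
a=least_squares(res,[500,0,50,0]);print("track",a.x,np.degrees(a.x[3]),a.fun.round(1))
q=np.array([[0,75,16],[0,-75,2],[0,-75,2]],float)
def res2(v):
    c,s=np.cos(v[2]),np.sin(v[2]);W=q@np.array([[c,-s,0],[s,c,0],[0,0,1]]).T+[v[0],v[1],v[3]]
    return np.r_[(proj("top",W[:2])-[T((35,215)),T((222,233))]).ravel(),(proj("side",W[2:])-S((182,203))).ravel()]
b=least_squares(res2,[450,300,0,46]);print("thermo",b.x,np.degrees(b.x[2]),b.fun.round(1))
b2=least_squares(lambda v:res2([*v,45]),[450,300,0]);print("z fixed",b2.x,b2.fun.round(1))
print("tray",onz("top",T((30,220)),14),onz("top",T((255,238)),14))
E
python3 fit.py
```

```text
track [ 5.75694819e+02 -4.48741702e+01  4.47284737e+01  1.70648413e-02] 0.9777433824271637 [ 0.5  0.   0.9  0.2  1.6 -0.4 -3.1  0.   0.2 -1.3 -1.1  0.1  1.1  0.
 -0.6  0.9]
thermo [ 4.78907694e+02  3.05603382e+02 -1.21727571e-01  5.03968550e+01] -6.974476067927966 [-0.5 -0.1  0.4  0.2  0.3  0.1]
z fixed [ 4.79568851e+02  3.07619129e+02 -1.20122073e-01] [-0.6 -0.1  0.1  0.1  0.3  0.8]
tray [488.47537146 399.23977963  14.        ] [468.72007879 212.71988343  14.        ]
```

```bash
sed -i 's/^a=least.*/a=least_squares(lambda v:np.delete(res(v),6),[500,0,50,0],loss="soft_l1");print("track",a.x,a.fun.round(1))/' fit.py; python3 fit.py|head -2
python3 -m crank '[{"dx":2.03,"dy":-2.03,"dz":-0.6,"az":-0.0907,"jaw":-1},{"dx":2.03,"dy":-2.03,"dz":-0.6,"az":-0.0907,"jaw":-1},{"dx":2.03,"dy":-2.03,"dz":-0.6,"az":-0.0907,"jaw":-1},{"dx":2.03,"dy":-2.03,"dz":-0.6,"az":-0.0907,"jaw":-1},{"dx":2.03,"dy":-2.03,"dz":-0.6,"az":-0.0907,"jaw":-1},{"dx":2.03,"dy":-2.03,"dz":-0.6,"az":-0.0907,"jaw":-1},{"dx":2.03,"dy":-2.03,"dz":-0.6,"az":-0.0907,"jaw":-1},{"dx":2.03,"dy":-2.03,"dz":-0.6,"az":-0.0907,"jaw":-1}]'
python3 -m crank '[{"dx":2.03,"dy":-2.03,"dz":-0.6,"az":-0.0907,"jaw":-1},{"dx":2.03,"dy":-2.03,"dz":-0.6,"az":-0.0907,"jaw":-1},{"dx":2.03,"dy":-2.03,"dz":-0.6,"az":-0.0907,"jaw":-1},{"dx":2.03,"dy":-2.03,"dz":-0.6,"az":-0.0907,"jaw":-1},{"dx":2.03,"dy":-2.03,"dz":-0.6,"az":-0.0907,"jaw":-1},{"dx":2.03,"dy":-2.03,"dz":-0.6,"az":-0.0907,"jaw":-1},{"dx":2.03,"dy":-2.03,"dz":-0.6,"az":-0.0907,"jaw":-1},{"dx":2.03,"dy":-2.03,"dz":-0.6,"az":-0.0907,"jaw":-1}]'
```

```text
track [ 5.76978146e+02 -4.13120557e+01  4.02790308e+01  1.49298283e-02] [-0.4 -0.2 -0.1 -0.1  0.3 -0.4 -0.1  0.2 -1.  -1.1  0.3  0.7  0.2 -0.9
  1. ]invalid input
invalid input
```

```bash
python3 -m crank '[{"jaw":-1,"dx":2.03,"dy":-2.03,"dz":-0.6,"ax":0,"ay":0,"az":-0.0907},{"jaw":-1,"dx":2.03,"dy":-2.03,"dz":-0.6,"ax":0,"ay":0,"az":-0.0907},{"jaw":-1,"dx":2.03,"dy":-2.03,"dz":-0.6,"ax":0,"ay":0,"az":-0.0907},{"jaw":-1,"dx":2.03,"dy":-2.03,"dz":-0.6,"ax":0,"ay":0,"az":-0.0907},{"jaw":-1,"dx":2.03,"dy":-2.03,"dz":-0.6,"ax":0,"ay":0,"az":-0.0907},{"jaw":-1,"dx":2.03,"dy":-2.03,"dz":-0.6,"ax":0,"ay":0,"az":-0.0907},{"jaw":-1,"dx":2.03,"dy":-2.03,"dz":-0.6,"ax":0,"ay":0,"az":-0.0907},{"jaw":-1,"dx":2.03,"dy":-2.03,"dz":-0.6,"ax":0,"ay":0,"az":-0.0907}]'
```

```text
time: 0.87
position: [318.1, 467.7, 255.6]
ee_rot: [[-0.565, 0.825, -0.0], [0.825, 0.565, 0.0], [0.0, 0.0, -1.0]]
ft_force: [0.6, 1.2, -0.2]
finger_gap: 85.5
grasp_force: 0.0
```

```bash
python3 -m crank '[{"jaw":-1,"dx":2.03,"dy":-2.03,"dz":-0.6,"ax":0,"ay":0,"az":-0.0907},{"jaw":-1,"dx":2.03,"dy":-2.03,"dz":-0.6,"ax":0,"ay":0,"az":-0.0907},{"jaw":-1,"dx":2.03,"dy":-2.03,"dz":-0.6,"ax":0,"ay":0,"az":-0.0907},{"jaw":-1,"dx":2.03,"dy":-2.03,"dz":-0.6,"ax":0,"ay":0,"az":-0.0907},{"jaw":-1,"dx":2.03,"dy":-2.03,"dz":-0.6,"ax":0,"ay":0,"az":-0.0907},{"jaw":-1,"dx":2.03,"dy":-2.03,"dz":-0.6,"ax":0,"ay":0,"az":-0.0907},{"jaw":-1,"dx":2.03,"dy":-2.03,"dz":-0.6,"ax":0,"ay":0,"az":-0.0907},{"jaw":-1,"dx":2.03,"dy":-2.03,"dz":-0.6,"ax":0,"ay":0,"az":-0.0907}]'
python3 -c "
from bench import r
for i in range(3): s=r.get_state()
print(s['position'],s['joints'],s['ee_rot'][:,1])"
```

```text
time: 1.53
position: [480.5, 305.5, 207.7]
ee_rot: [[0.125, 0.992, 0.0], [0.992, -0.125, 0.0], [0.0, 0.0, -1.0]]
ft_force: [0.2, 0.0, 0.8]
finger_gap: 85.3
grasp_force: 0.0
[480.49492619 305.4706814  207.67328026] [-57.99896453  21.87354675  26.70218392 105.88623945 -11.80642689
  54.95206845 -33.31378413] [ 9.92157332e-01 -1.24995302e-01  6.32303399e-05]
```

```bash
python3 -m crank '[{"jaw":-1,"dx":-0.1,"dy":0.2,"dz":-1.3,"ax":0,"ay":0,"az":0},{"jaw":-1,"dx":0,"dy":0,"dz":-1.3,"ax":0,"ay":0,"az":0},{"jaw":-1,"dx":0,"dy":0,"dz":-1.3,"ax":0,"ay":0,"az":0},{"jaw":-1,"dx":0,"dy":0,"dz":-1.3,"ax":0,"ay":0,"az":0},{"jaw":-1,"dx":0,"dy":0,"dz":-1.3,"ax":0,"ay":0,"az":0},{"jaw":-1,"dx":0,"dy":0,"dz":-1.3,"ax":0,"ay":0,"az":0},{"jaw":-1,"dx":0,"dy":0,"dz":-1.3,"ax":0,"ay":0,"az":0},{"jaw":-1,"dx":0,"dy":0,"dz":-1.3,"ax":0,"ay":0,"az":0}]'
python3 -m crank '[{"jaw":1,"dx":0,"dy":0,"dz":0,"ax":0,"ay":0,"az":0},{"jaw":1,"dx":0,"dy":0,"dz":0,"ax":0,"ay":0,"az":0},{"jaw":1,"dx":0,"dy":0,"dz":0,"ax":0,"ay":0,"az":0},{"jaw":1,"dx":0,"dy":0,"dz":0,"ax":0,"ay":0,"az":0},{"jaw":1,"dx":0,"dy":0,"dz":0,"ax":0,"ay":0,"az":0},{"jaw":1,"dx":0,"dy":0,"dz":0,"ax":0,"ay":0,"az":0},{"jaw":1,"dx":0,"dy":0,"dz":0,"ax":0,"ay":0,"az":0},{"jaw":1,"dx":0,"dy":0,"dz":0,"ax":0,"ay":0,"az":0}]'
python3 - <<'E'
from h import *
im=r.get_image("top")[185:250,110:210]; i2=r.get_image("side")[130:200,190:260]
a=cv2.resize(im,None,fx=4.5,fy=4.5,interpolation=2);b=cv2.resize(i2,None,fx=4.5,fy=4.5,interpolation=2)
o=np.zeros((max(a.shape[0],b.shape[0]),a.shape[1]+b.shape[1],3),np.uint8);o[:a.shape[0],:a.shape[1]]=a;o[:b.shape[0],a.shape[1]:]=b
cv2.imwrite("pics/g.png",o)
E
```

```text
time: 2.2
position: [478.7, 308.6, 102.9]
ee_rot: [[0.121, 0.993, 0.0], [0.993, -0.121, 0.0], [0.0, 0.0, -1.0]]
ft_force: [0.2, -0.3, -0.1]
finger_gap: 85.4
grasp_force: 0.0
time: 2.87
position: [479.6, 308.9, 105.0]
ee_rot: [[0.121, 0.993, 0.002], [0.993, -0.121, 0.001], [0.002, 0.002, -1.0]]
ft_force: [0.1, 0.7, 6.6]
finger_gap: 34.9
grasp_force: 62.0
```

View pics/g.png

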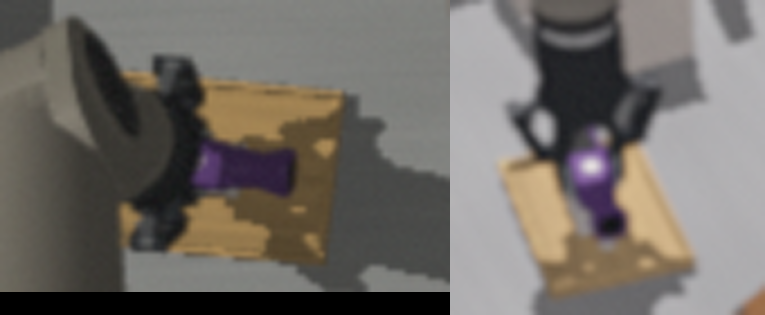

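```bash
cat > fit2.py <<'E'
exec(open('fit.py').read().split('a=least')[0])
TP=[((55,160,0),(360,42)),((-55,160,0),(369,166)),((55,-175,0),(769,27)),((51,-34,18),(601,38)),((51,-130,18),(716,38)),((18.5,-36,11),(603,82)),((-18.5,-36,11),(604,119)),((18.5,95,11),(439,85)),((-18.5,95,11),(438,131))]
SP=[((55,160,0),(470,222)),((-55,160,0),(345,325)),((55,-175,0),(745,552)),((-55,-175,0),(603,672)),((-18.5,-36,11),(522,474)),((18.5,-36,11),(571,432)),((51,-34,18),(612,393)),((51,-130,18),(690,490))]
def res(v):
    f=lambda L:np.array([p for p,_ in L])@Rt(v[3]).T+v[:3]
    return np.r_[(proj("top",f(TP))-[T(p) for _,p in TP]).ravel(),(proj("side",f(SP))-[S(p) for _,p in SP]).ravel()]
a=least_squares(res,[500,0,50,0],loss='soft_l1',f_scale=.7);print(a.x,res(a.x).round(1).reshape(-1,2).tolist())
np.save('track.npy',a.x)
E
python3 fit2.py
cat > go.py <<'E'
# target TCP for thermo_center at track (x,y,z): args x y z lift
import sys;from h import *;from scipy.spatial.transform import Rotation as Ro
v=np.load('track.npy');R=Ro.from_euler('ZY',[v[3],-np.pi/6]).as_matrix()
x,y,z,ang=map(float,sys.argv[1:5])   # point of TCP in track coords; ang: tool tilt about track x (deg)
s=r.get_state();P=R@[x,y,z]+v[:3]
A=R@Ro.from_euler('x',ang,degrees=True).as_matrix()
G=np.c_[A[:,1],A[:,0],-A[:,2]]  # tool y = track x, tool z = -track z
w=Ro.from_matrix(G@s['ee_rot'].T).as_rotvec()
print("target",P.round(1),"shift cm",((P-s['position'])/10).round(2),"rotvec",w.round(3),"now in track",(R.T@(s['position']-v[:3])).round(1),s['joints'].round(0), s['time'])
E
python3 go.py 0 140 140 0
```

```text
[ 5.77326695e+02 -4.13257028e+01  4.02583495e+01  1.80501834e-02] [[-0.4, -0.1], [-0.0, -0.0], [0.3, -0.7], [-0.6, 1.3], [0.4, 0.1], [-0.4, -1.0], [-0.4, 0.3], [0.4, -0.0], [1.3, -1.0], [0.2, -1.0], [-1.1, 0.3], [0.9, 0.1], [-0.6, 0.9], [0.0, -0.1], [-0.1, 0.2], [-1.0, -0.5], [0.2, 0.4]]
target [504.8  97.4 161.5] shift cm [  2.52 -21.15   5.65] rotvec [-0.029 -0.522  0.136] now in track [-46.7 351.9 101.8] [-55.  30.  23. 110. -17.  43. -30.] 2.9667
```

```bash
python3 -m crank '[{"jaw":1,"dx":0,"dy":0,"dz":2,"ax":0,"ay":0,"az":0},{"jaw":1,"dx":0,"dy":0,"dz":2,"ax":0,"ay":0,"az":0},{"jaw":1,"dx":0,"dy":0,"dz":2,"ax":0,"ay":0,"az":0},{"jaw":1,"dx":0,"dy":0,"dz":2,"ax":0,"ay":0,"az":0},{"jaw":1,"dx":0.21,"dy":-1.76,"dz":0,"ax":-0.0024,"ay":-0.0435,"az":0.0113},{"jaw":1,"dx":0.21,"dy":-1.76,"dz":0,"ax":-0.0024,"ay":-0.0435,"az":0.0113},{"jaw":1,"dx":0.21,"dy":-1.76,"dz":0,"ax":-0.0024,"ay":-0.0435,"az":0.0113},{"jaw":1,"dx":0.21,"dy":-1.76,"dz":0,"ax":-0.0024,"ay":-0.0435,"az":0.0113}]'
python3 -m crank '[{"jaw":1,"dx":0.21,"dy":-1.76,"dz":0,"ax":-0.0024,"ay":-0.0435,"az":0.0113},{"jaw":1,"dx":0.21,"dy":-1.76,"dz":0,"ax":-0.0024,"ay":-0.0435,"az":0.0113},{"jaw":1,"dx":0.21,"dy":-1.76,"dz":0,"ax":-0.0024,"ay":-0.0435,"az":0.0113},{"jaw":1,"dx":0.21,"dy":-1.76,"dz":0,"ax":-0.0024,"ay":-0.0435,"az":0.0113},{"jaw":1,"dx":0.21,"dy":-1.76,"dz":-0.5,"ax":-0.0024,"ay":-0.0435,"az":0.0113},{"jaw":1,"dx":0.21,"dy":-1.76,"dz":-0.6,"ax":-0.0024,"ay":-0.0435,"az":0.0113},{"jaw":1,"dx":0.21,"dy":-1.76,"dz":-0.6,"ax":-0.0024,"ay":-0.0435,"az":0.0113},{"jaw":1,"dx":0.21,"dy":-1.76,"dz":-0.6,"ax":-0.0024,"ay":-0.0435,"az":0.0113}]'
python3 -m crank '[{"jaw":1,"dx":0,"dy":0,"dz":0,"ax":0,"ay":0,"az":0},{"jaw":1,"dx":0,"dy":0,"dz":0,"ax":0,"ay":0,"az":0},{"jaw":1,"dx":0,"dy":0,"dz":0,"ax":0,"ay":0,"az":0},{"jaw":1,"dx":0,"dy":0,"dz":0,"ax":0,"ay":0,"az":0},{"jaw":1,"dx":0,"dy":0,"dz":0,"ax":0,"ay":0,"az":0},{"jaw":1,"dx":0,"dy":0,"dz":0,"ax":0,"ay":0,"az":0},{"jaw":1,"dx":0,"dy":0,"dz":0,"ax":0,"ay":0,"az":0},{"jaw":1,"dx":0,"dy":0,"dz":0,"ax":0,"ay":0,"az":0}]'
python3 go.py 0 140 140 0
python3 - <<'E'
from h import *
im=r.get_image("top")[150:230,190:290]; i2=r.get_image("side")[150:250,225:315]
a=cv2.resize(im,None,fx=4.5,fy=4.5,interpolation=2);b=cv2.resize(i2,None,fx=3.8,fy=3.8,interpolation=2)
o=np.zeros((max(a.shape[0],b.shape[0]),a.shape[1]+b.shape[1],3),np.uint8);o[:a.shape[0],:a.shape[1]]=a;o[:b.shape[0],a.shape[1]:]=b
cv2.imwrite("pics/m.png",o)
E
```

```text
time: 3.63
position: [486.6, 237.2, 183.6]
ee_rot: [[0.074, 0.982, 0.174], [0.997, -0.074, -0.006], [0.007, 0.174, -0.985]]
ft_force: [-0.1, -0.4, -0.7]
finger_gap: 35.1
grasp_force: 61.2
time: 4.3
position: [497.3, 103.2, 158.4]
ee_rot: [[0.0, 0.892, 0.452], [1.0, 0.006, -0.012], [-0.013, 0.452, -0.892]]
ft_force: [-0.1, -1.0, -3.2]
finger_gap: 34.9
grasp_force: 62.8
time: 4.97
position: [500.7, 108.7, 160.8]
ee_rot: [[-0.007, 0.889, 0.458], [1.0, 0.009, -0.003], [-0.007, 0.458, -0.889]]
ft_force: [-0.9, -0.9, -1.5]
finger_gap: 34.9
grasp_force: 62.8
target [504.8  97.4 161.5] shift cm [ 0.42 -1.13  0.07] rotvec [ 0.007 -0.048  0.012] now in track [ -3.8 151.4 141.4] [-47.  12.  28. 132.  19.  13. -39.] 4.9667
```

View pics/m.png

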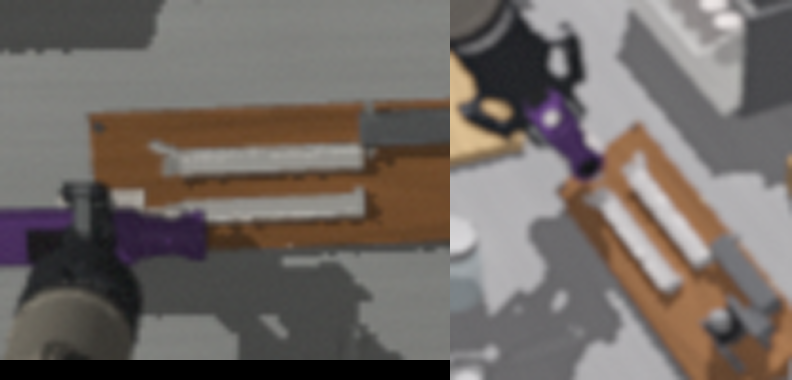

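Picture: the thermometer is held above the open end, roll about 3° short. Joint 6 is on its lower limit (13°). I'll identify the kinematics from the recorded poses so I can see which tilts are reachable.

```bash
cat > kin.py <<'E'
import numpy as np,itertools
from h import *
from scipy.optimize import least_squares
from scipy.spatial.transform import Rotation as Ro
s=r.get_state()
D=[(np.array([-81.876,22.827,2.584,88.041,-1.071,69.15,-2.905]),np.array([154.985,631.278,303.947]),np.array([[-.97117,.238389,-.0003],[.238389,.971168,-.0017],[-.00008,-.0017,-1]])),
(np.array([-57.99896453,21.87354675,26.70218392,105.88623945,-11.80642689,54.95206845,-33.31378413]),np.array([480.495,305.471,207.673]),None),
(s['joints'],s['position'],s['ee_rot'])]
y=np.array([.992157,-.124995,.00006]);z=np.array([0,0,-1.]);D[1]=(*D[1][:2],np.c_[np.cross(y,z),y,z])
def fk(q,sg,c,L):
    q=np.radians(q);e=lambda a,t:Ro.from_euler(a,t).as_matrix()
    R=e('z',sg[0]*q[0]+c[0])@e('y',q[1]);P=np.array([0,0,L[0]])+R@[0,0,L[1]]
    R=R@e('z',sg[1]*q[2]);P=P+R@[L[4],0,0];R=R@e('y',q[3]);P=P+R@[L[5],0,L[2]]
    R=R@e('z',sg[2]*q[4]);R=R@e('y',q[5]);P=P+R@[L[6],0,L[3]]
    return P,R@e('z',sg[3]*q[6]+c[1])
def fit():
    best=None
    for sg in itertools.product([1,-1],repeat=4):
        f=lambda c:np.concatenate([(fk(q,sg,c,np.zeros(7))[1]-R).ravel() for q,_,R in D])
        for c0 in itertools.product([0,1.57,3.14,-1.57],repeat=2):
            o=least_squares(f,c0)
            if best is None or o.cost<best[0]:best=(o.cost,sg,o.x)
    _,sg,c=best
    g=lambda L:np.concatenate([fk(q,sg,c,L)[0]-P for q,P,_ in D]+[.01*(np.array(L)[4:])])
    o=least_squares(g,[300,350,350,200,0,0,0]);return best,o
if __name__=="__main__":
    b,o=fit();print(b,o.x.round(1),o.fun.round(2))
E
python3 kin.py
```

```text
(np.float64(3.3530635899259617e-06), (-1, -1, -1, -1), array([1.32967172e-06, 1.57079460e+00])) [506.2 305.1 491.5 191.6 174.1  56.1  67.4] [-36.54   8.56  -2.97   0.07  -4.72   4.91   0.49   1.38  -1.95   1.74
   0.56   0.67]
```

```bash
python3 -m crank '[{"jaw":1,"dx":0,"dy":0,"dz":0.3,"ax":0.06,"ay":0,"az":0.035},{"jaw":1,"dx":0,"dy":0,"dz":0.3,"ax":0.06,"ay":0,"az":0.035},{"jaw":1,"dx":0,"dy":0,"dz":0.3,"ax":0.06,"ay":0,"az":0.035},{"jaw":1,"dx":0,"dy":0,"dz":0.3,"ax":0.06,"ay":0,"az":0.035},{"jaw":1,"dx":0,"dy":0,"dz":0.3,"ax":0.06,"ay":-0.03,"az":0.035},{"jaw":1,"dx":0,"dy":0,"dz":0,"ax":0,"ay":-0.02,"az":0},{"jaw":1,"dx":0,"dy":0,"dz":0,"ax":0,"ay":0,"az":0},{"jaw":1,"dx":0,"dy":0,"dz":0,"ax":0,"ay":0,"az":0}]'
python3 go.py 0 140 140 20
cat > rec.py <<'E'
from h import *;import json
s=r.get_state();open('d.jsonl','a').write(json.dumps([list(s['joints']),list(s['position']),s['ee_rot'].tolist()])+'\n')
E
python3 rec.py
```

```text
time: 5.73
position: [497.6, 103.9, 148.7]
ee_rot: [[-0.052, 0.892, 0.448], [0.997, 0.018, 0.081], [0.064, 0.451, -0.89]]
ft_force: [0.4, -0.5, -1.1]
finger_gap: 35.0
grasp_force: 62.8
target [504.8  97.4 161.5] shift cm [ 0.72 -0.65  1.28] rotvec [ 0.245 -0.051  0.13 ] now in track [-12.5 146.7 132.5] [  2.  12. -23. 132.  41.  13. -55.] 5.7333
```

```bash
cat > kin2.py <<'E'
import json
from kin import *
D=D[:2]+[tuple(map(np.array,json.loads(l))) for l in open('d.jsonl')]
# previous pose, joints rounded to 1 deg -> not used
E=lambda a,t:Ro.from_euler(a,t).as_matrix()
def FK(q,L):
    q=np.radians(q);R=E('z',-q[0]);P=np.array([0,0,L[0]])+R@[L[10],L[7],0];R=R@E('y',q[1]);P=P+R@[0,0,L[1]]
    R=R@E('z',-q[2]);P=P+R@[L[4],0,0];R=R@E('y',q[3]);P=P+R@[L[5],L[8],L[2]]
    R=R@E('z',-q[4])@E('y',q[5]);P=P+R@[L[6],L[9],L[3]]
    return P,R@E('z',-q[6]+np.pi/2)
def fitL():
    w=np.array([0,0,0,0,.01,.01,.01,.01,.01,.01,.05])
    g=lambda L:np.concatenate([FK(q,L)[0]-P for q,P,_ in D]+[w*L])
    return least_squares(g,[300,400,400,200,0,0,0,0,0,0,0])
if __name__=="__main__":
    o=fitL();print(o.x.round(1),o.fun[:-11].round(2));print([np.abs(FK(q,o.x)[1]-R).max().round(4) for q,_,R in D])
E
python3 kin2.py
```

```text
[ 2.406e+02  5.188e+02  4.746e+02  2.466e+02  7.100e+00 -3.200e+00
  4.000e+00 -1.000e+01 -2.720e+01 -5.600e+00  2.000e-01] [-0.   -0.    0.01 -0.    0.   -0.01 -0.    0.    0.  ]
[np.float64(0.0018), np.float64(0.0002), np.float64(0.0)]
```

```bash
cat > reach.py <<'E'
from kin2 import *
L=fitL().x; v=np.load('track.npy');Rt=E('zy'.upper(),[v[3],-np.pi/6])
lo=np.array([-161.44,-28.35,-78.24,0,-78.03,13.02,-168.23]);hi=np.array([161.44,127.94,83.42,140.83,258.03,114.36,168.23])
rng=np.random.default_rng(0)
def tgt(x,y,z,ang,flip=0,g=0):
    A=Rt@E('x',np.radians(ang));G=np.c_[A[:,1],A[:,0],-A[:,2]]
    if flip:G=G*[-1,-1,1]
    return Rt@[x,y,z]+v[:3]-(0 if not g else 0),G
def ik(P,G,n=25):
    best=[]
    for k in range(n):
        f=lambda q:np.r_[(FK(q,L)[0]-P)/10,Ro.from_matrix(FK(q,L)[1]@G.T).as_rotvec()*20]
        o=least_squares(f,rng.uniform(lo,hi),bounds=(lo,hi),max_nfev=60)
        best.append((o.cost,o.x))
    best.sort(key=lambda t:t[0]);return best
if __name__=="__main__":
    # pivot: grasp point on thermo axis height 46; TCP 54 behind
    for y in(140,0):
        for flip in(0,1):
            for ang in(-30,-20,-10,0,10,20,30):
                a=np.radians(ang);P=(0,y-54*np.sin(a),46+54*np.cos(a))
                b=ik(*tgt(*P,ang,flip),12);f=[q for c,q in b if c<1e-3]
                m=max(f,key=lambda q:min((q-lo).min(),(hi-q).min())) if f else b[0][1]
                print(y,flip,ang,round(b[0][0],4),len(f),m.round(0))
E
time python3 reach.py
```

```text
140 0 -30 0.0 6 [ -9.  29. -32. 122.  73.  60. -99.]
140 0 -20 0.0 6 [  8.  28. -47. 126.  78.  54. -98.]
140 0 -10 0.0 6 [-39.  19.  15. 130.  63.  19. -86.]
140 0 0 0.0 5 [ 33.  27. -61. 131.  85.  32. -93.]
140 0 10 0.0 3 [ 40.  26. -60. 131.  85.  18. -87.]
140 0 20 0.0 3 [ 53.  35. -69. 131.  80.  13. -72.]
140 0 30 0.0 8 [-53.  59.  78. 130. 253.  86.  89.]
140 1 -30 0.0 6 [ 22.  56. -78. 122.  91.  96.  78.]
140 1 -20 0.0 5 [-65.  27.  40. 127.  45.  21. 104.]
140 1 -10 0.0 7 [ -4.  19. -25. 129.  75.  31.  86.]
140 1 0 0.0 6 [ 29.  24. -55. 131.  84.  28.  87.]
140 1 10 0.0 2 [ 35.  24. -54. 132.  84.  14.  93.]
140 1 20 0.0 4 [ 53.  35. -70. 131.  81.  14. 107.]
140 1 30 0.0 5 [ 33.  25. -35. 128. -77.  19. -95.]
0 0 -30 0.0 5 [ 31.  36. -61. 129.  90.  68. -96.]
0 0 -20 0.0 6 [ -8.  18.  -7. 132.  81.  28. -92.]
0 0 -10 0.0384 0 [-56.  29.  60. 132. -78.  13.  67.]
0 0 0 0.0 4 [ 43.  21. -48. 132.  79.  15. -73.]
0 0 10 0.0 4 [ 62.  30. -65. 130.  63.  14. -48.]
0 0 20 0.0 4 [ 38.  22. -27. 127. -60.  20.  76.]
0 0 30 0.0 7 [ 41.  26. -25. 123. -61.  32.  82.]
0 1 -30 0.0 7 [  2.  24. -25. 129.  82.  48.  84.]
0 1 -20 0.0 6 [ -67.   42.   70.  131.  -74.   14. -127.]
0 1 -10 0.0 5 [ -2.  16.  -5. 133.  81.  15.  95.]
0 1 0 0.0 2 [ 62.  35. -74. 131.  87.  32. 106.]
0 1 10 0.0 8 [ 64.  31. -67. 130.  66.  16. 130.]
0 1 20 0.0 3 [ 72.  40. -72. 127.  41.  16. 163.]
0 1 30 0.0 4 [ 43.  27. -27. 123. -60.  31. -99.]
real	0m25.573s
user	0m25.940s
sys	0m0.058s
```

```bash
python3 go.py 0 155 175 -22
```

```text
target [487.  112.1 191.8] shift cm [-1.06  0.82  4.31] rotvec [-0.4   -0.063 -0.219] now in track [-12.5 146.7 132.5] [  2.  12. -23. 132.  41.  13. -55.] 5.7333
```

```bash
python3 -m crank '[{"jaw":1,"dx":-0.1,"dy":0.1,"dz":1,"ax":-0.05,"ay":-0.008,"az":-0.027},{"jaw":1,"dx":-0.1,"dy":0.1,"dz":1,"ax":-0.05,"ay":-0.008,"az":-0.027},{"jaw":1,"dx":-0.1,"dy":0.1,"dz":1,"ax":-0.05,"ay":-0.008,"az":-0.027},{"jaw":1,"dx":-0.1,"dy":0.1,"dz":0.5,"ax":-0.05,"ay":-0.008,"az":-0.027},{"jaw":1,"dx":-0.1,"dy":0.1,"dz":0.5,"ax":-0.05,"ay":-0.008,"az":-0.027},{"jaw":1,"dx":-0.1,"dy":0.1,"dz":0.3,"ax":-0.05,"ay":-0.008,"az":-0.027},{"jaw":1,"dx":-0.1,"dy":0.1,"dz":0,"ax":-0.05,"ay":-0.008,"az":-0.027},{"jaw":1,"dx":-0.1,"dy":0.1,"dz":0,"ax":-0.05,"ay":-0.008,"az":-0.027}]'
python3 rec.py; python3 go.py 0 155 175 -22; python3 kin2.py
```

```text
time: 6.4
position: [489.2, 114.2, 192.4]
ee_rot: [[0.166, 0.866, 0.472], [0.931, 0.021, -0.365], [-0.326, 0.5, -0.802]]
ft_force: [0.2, -0.0, -1.2]
finger_gap: 35.0
grasp_force: 62.8
target [487.  112.1 191.8] shift cm [-0.22 -0.22 -0.06] rotvec [ 0.002  0.    -0.005] now in track [  2.2 157.1 174.4] [-19.  13. -19. 127.  59.  48. -86.] 6.4
[ 2.563e+02  5.226e+02  4.770e+02  2.648e+02 -1.000e-01  0.000e+00
 -0.000e+00 -1.200e+01 -3.030e+01 -4.000e-01  1.000e-01] [-0.   -0.    0.    0.    0.   -0.01 -0.   -0.    0.    0.    0.    0.  ]
[np.float64(0.0018), np.float64(0.0002), np.float64(0.0), np.float64(0.0)]
```

```bash
cat > sim.py <<'E'
from reach import *
def path(q,W,n=8):
    # W: list of (x,y,z,ang) TCP in track coords; bounded local IK, minimal joint change
    for w0,w1 in zip(W[:-1],W[1:]):
        for t in np.linspace(0,1,n+1)[1:]:
            P,G=tgt(*(np.array(w0)*(1-t)+np.array(w1)*t));q0=q
            f=lambda x:np.r_[(FK(x,L)[0]-P),Ro.from_matrix(FK(x,L)[1]@G.T).as_rotvec()*300,.02*(x-q0)]
            q=least_squares(f,np.clip(q0,lo+.01,hi-.01),bounds=(lo,hi)).x
        p,Rr=FK(q,L);print(w1,q.round(0),"err",(p-P).round(1),np.degrees(Ro.from_matrix(Rr@G.T).as_rotvec()).round(1))
    return q
if __name__=="__main__":
    q=r.get_state()['joints']
    path(q,[(2,157,174,-22),(0,142,125,0),(0,140,101,0),(0,60,101,0),(0,0,101,0)])
E
python3 sim.py
```

```text
(0, 142, 125, 0) [ -7.  13. -15. 132.  62.  15. -78.] err [-0.  0. -0.] [-0. -0. -0.]
(0, 140, 101, 0) [ -9.  16. -11. 131.  72.  13. -87.] err [ 0. -0.  0.] [-0.  0.  0.]
(0, 60, 101, 0) [ 20.  17. -32. 132.  77.  13. -80.] err [ 0.  0. -0.] [-0. -0. -0.]
(0, 0, 101, 0) [ 39.  20. -44. 131.  76.  13. -70.] err [ 0.  0. -0.] [-0. -0. -0.]
```

```bash
python3 go.py 0 142 125 0
```

```text
target [512.3  99.5 148.5] shift cm [ 2.31 -1.47 -4.39] rotvec [0.334 0.007 0.187] now in track [  2.2 157.1 174.4] [-19.  13. -19. 127.  59.  48. -86.] 6.4
```

```bash
python3 -m crank '[{"jaw":1,"dx":0.38,"dy":-0.25,"dz":-0.4,"ax":0.056,"ay":0.001,"az":0.031},{"jaw":1,"dx":0.38,"dy":-0.25,"dz":-0.4,"ax":0.056,"ay":0.001,"az":0.031},{"jaw":1,"dx":0.38,"dy":-0.25,"dz":-0.6,"ax":0.056,"ay":0.001,"az":0.031},{"jaw":1,"dx":0.38,"dy":-0.25,"dz":-0.9,"ax":0.056,"ay":0.001,"az":0.031},{"jaw":1,"dx":0.38,"dy":-0.25,"dz":-1,"ax":0.056,"ay":0.001,"az":0.031},{"jaw":1,"dx":0.38,"dy":-0.25,"dz":-1.1,"ax":0.056,"ay":0.001,"az":0.031},{"jaw":1,"dx":0,"dy":0,"dz":0,"ax":0,"ay":0,"az":0},{"jaw":1,"dx":0,"dy":0,"dz":0,"ax":0,"ay":0,"az":0}]'
python3 rec.py; python3 go.py 0 141 103 0
```

```text
time: 7.07
position: [512.3, 97.4, 147.7]
ee_rot: [[-0.014, 0.866, 0.5], [1.0, 0.012, 0.009], [0.001, 0.5, -0.866]]
ft_force: [0.5, 0.6, -1.1]
finger_gap: 35.1
grasp_force: 62.8
target [523.3  98.7 129.5] shift cm [ 1.1   0.13 -1.82] rotvec [-0.001  0.     0.004] now in track [ -0.5 139.9 124.3] [ -7.  13. -15. 132.  62.  15. -78.] 7.0667
```

```bash
python3 -m crank '[{"jaw":1,"dx":0.28,"dy":0.03,"dz":-0.45,"ax":0,"ay":0,"az":0.004},{"jaw":1,"dx":0.28,"dy":0.03,"dz":-0.45,"ax":0,"ay":0,"az":0},{"jaw":1,"dx":0.28,"dy":0.03,"dz":-0.45,"ax":0,"ay":0,"az":0},{"jaw":1,"dx":0.28,"dy":0.03,"dz":-0.45,"ax":0,"ay":0,"az":0},{"jaw":1,"dx":0,"dy":0,"dz":0,"ax":0,"ay":0,"az":0},{"jaw":1,"dx":0,"dy":0,"dz":0,"ax":0,"ay":0,"az":0},{"jaw":1,"dx":0,"dy":0,"dz":0,"ax":0,"ay":0,"az":0},{"jaw":1,"dx":0,"dy":0,"dz":0,"ax":0,"ay":0,"az":0}]'
python3 go.py 0 141 103 0
python3 - <<'E'
from h import *
im=r.get_image("top")[150:230,190:290]; i2=r.get_image("side")[150:250,225:315]
a=cv2.resize(im,None,fx=4.5,fy=4.5,interpolation=2);b=cv2.resize(i2,None,fx=3.8,fy=3.8,interpolation=2)
o=np.zeros((max(a.shape[0],b.shape[0]),a.shape[1]+b.shape[1],3),np.uint8);o[:a.shape[0],:a.shape[1]]=a;o[:b.shape[0],a.shape[1]:]=b
cv2.imwrite("pics/n.png",o)
v=np.load('track.npy');from scipy.spatial.transform import Rotation as Ro
R=Ro.from_euler('ZY',[v[3],-np.pi/6]).as_matrix()
for p in[(0,66,45),(0,95,0)]:
    W=R@p+v[:3];print(p,(proj("top",W)[0]-[190,150])*4.5+1.75,(proj("side",W)[0]-[225,150])*3.8+[451.4,1.4])
E
```

```text
time: 7.73
position: [524.3, 101.5, 131.4]
ee_rot: [[-0.024, 0.864, 0.503], [1.0, 0.018, 0.015], [0.004, 0.504, -0.864]]
ft_force: [-3.9, 2.2, 6.2]
finger_gap: 35.1
grasp_force: 64.8
target [523.3  98.7 129.5] shift cm [-0.1  -0.27 -0.19] rotvec [-0.004  0.004 -0.005] now in track [  1.9 143.7 104.1] [ -6.  16. -15. 131.  72.  14. -87.] 7.7333
(0, 66, 45) [221.50474523 202.58374514] [619.81625247 188.90527577]
(0, 95, 0) [182.88213845 181.52565485] [626.86511039 194.34092347]
```

View pics/n.png

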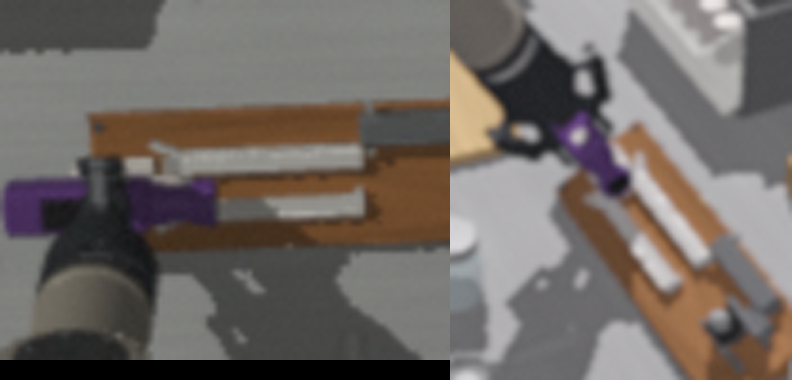

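```bash
python3 go.py 0 115 105 0; python3 -m crank '[{"jaw":1,"dx":-0.2,"dy":-0.1,"dz":0,"ax":0,"ay":0,"az":0},{"jaw":1,"dx":0,"dy":-0.4,"dz":0,"ax":-0.004,"ay":0.004,"az":-0.005},{"jaw":1,"dx":0,"dy":-0.5,"dz":0,"ax":0,"ay":0,"az":0},{"jaw":1,"dx":0,"dy":-0.5,"dz":0,"ax":0,"ay":0,"az":0},{"jaw":1,"dx":0,"dy":-0.5,"dz":0,"ax":0,"ay":0,"az":0},{"jaw":1,"dx":0,"dy":-0.5,"dz":0,"ax":0,"ay":0,"az":0},{"jaw":1,"dx":0,"dy":-0.3,"dz":0,"ax":0,"ay":0,"az":0},{"jaw":1,"dx":0,"dy":0,"dz":0,"ax":0,"ay":0,"az":0}]'; python3 rec.py;python3 go.py 0 80 105 0
```

```text
target [522.8  72.7 131.2] shift cm [-0.15 -2.87 -0.02] rotvec [-0.004  0.004 -0.005] now in track [  1.9 143.7 104.1] [ -6.  16. -15. 131.  72.  14. -87.] 7.8333
time: 8.5
position: [522.2, 71.0, 130.4]
ee_rot: [[-0.015, 0.867, 0.499], [1.0, 0.013, 0.007], [-0.001, 0.499, -0.867]]
ft_force: [2.2, -0.3, 0.1]
finger_gap: 35.0
grasp_force: 63.9
target [523.4  37.7 131.2] shift cm [ 0.12 -3.33  0.07] rotvec [ 0.001 -0.002  0.003] now in track [ -0.9 113.3 104.6] [  2.  16. -21. 132.  73.  14. -84.] 8.5
```

```bash
python3 -m crank '[{"jaw":1,"dx":0.1,"dy":-0.6,"dz":0.05,"ax":0,"ay":0,"az":0},{"jaw":1,"dx":0,"dy":-0.6,"dz":0,"ax":0,"ay":0,"az":0.003},{"jaw":1,"dx":0,"dy":-0.6,"dz":0,"ax":0,"ay":0,"az":0},{"jaw":1,"dx":0,"dy":-0.6,"dz":0,"ax":0,"ay":0,"az":0},{"jaw":1,"dx":0,"dy":-0.6,"dz":0,"ax":0,"ay":0,"az":0},{"jaw":1,"dx":0,"dy":-0.6,"dz":0,"ax":0,"ay":0,"az":0},{"jaw":1,"dx":0,"dy":-0.6,"dz":0,"ax":0,"ay":0,"az":0},{"jaw":1,"dx":0,"dy":0,"dz":0,"ax":0,"ay":0,"az":0}]'; python3 rec.py;python3 go.py 0 35 105 0
```

```text
time: 9.17
position: [522.9, 28.2, 130.6]
ee_rot: [[-0.017, 0.867, 0.498], [1.0, 0.015, 0.007], [-0.001, 0.498, -0.867]]
ft_force: [0.9, -0.4, -0.3]
finger_gap: 35.4
grasp_force: 63.9
target [524.2  -7.3 131.2] shift cm [ 0.13 -3.55  0.06] rotvec [ 0.001 -0.002  0.001] now in track [ -0.9  70.5 104.8] [ 18.  17. -31. 132.  75.  13. -80.] 9.1667
```

```bash
python3 -m crank '[{"jaw":1,"dx":0.05,"dy":-0.6,"dz":0,"ax":0,"ay":0,"az":0},{"jaw":1,"dx":0,"dy":-0.6,"dz":0,"ax":0,"ay":0,"az":0},{"jaw":1,"dx":0,"dy":-0.6,"dz":0,"ax":0,"ay":0,"az":0},{"jaw":1,"dx":0,"dy":-0.6,"dz":0,"ax":0,"ay":0,"az":0},{"jaw":1,"dx":0.05,"dy":-0.6,"dz":0,"ax":0,"ay":0,"az":0},{"jaw":1,"dx":0,"dy":-0.6,"dz":0,"ax":0,"ay":0,"az":0},{"jaw":1,"dx":0,"dy":-0.6,"dz":0,"ax":0,"ay":0,"az":0},{"jaw":1,"dx":0,"dy":0,"dz":0,"ax":0,"ay":0,"az":0}]'; python3 rec.py;python3 go.py 0 0 105 0
python3 - <<'E'
from h import *
im=r.get_image("top")[150:230,200:320]; i2=r.get_image("side")[150:265,225:325]
a=cv2.resize(im,None,fx=3.8,fy=3.8,interpolation=2);b=cv2.resize(i2,None,fx=3.4,fy=3.4,interpolation=2)
o=np.zeros((max(a.shape[0],b.shape[0]),a.shape[1]+b.shape[1],3),np.uint8);o[:a.shape[0],:a.shape[1]]=a;o[:b.shape[0],a.shape[1]:]=b
cv2.imwrite("pics/p.png",o)
E
```

```text
time: 9.83
position: [523.6, -13.6, 130.3]
ee_rot: [[-0.017, 0.867, 0.497], [1.0, 0.015, 0.007], [-0.001, 0.497, -0.868]]
ft_force: [0.8, -1.7, -0.1]
finger_gap: 35.0
grasp_force: 64.0
target [524.8 -42.3 131.2] shift cm [ 0.12 -2.87  0.08] rotvec [ 0.001 -0.003  0.001] now in track [ -1.   28.7 104.6] [ 32.  18. -40. 132.  75.  13. -73.] 9.8333
```

View pics/p.png

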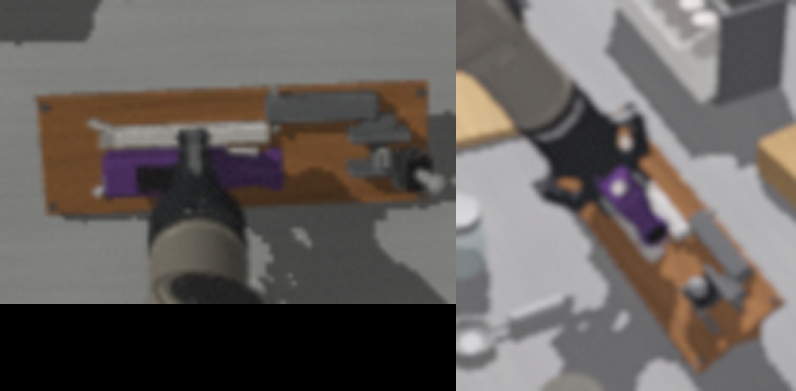

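The thermometer lies along the channel, head about 30 mm short of home. Next I slide it on to the stop.

```bash
python3 -m crank '[{"jaw":1,"dx":0.05,"dy":-0.5,"dz":0,"ax":0,"ay":0,"az":0},{"jaw":1,"dx":0,"dy":-0.5,"dz":0,"ax":0,"ay":0,"az":0},{"jaw":1,"dx":0,"dy":-0.5,"dz":0,"ax":0,"ay":0,"az":0},{"jaw":1,"dx":0,"dy":-0.5,"dz":0,"ax":0,"ay":0,"az":0},{"jaw":1,"dx":0,"dy":-0.3,"dz":0,"ax":0,"ay":0,"az":0},{"jaw":1,"dx":0,"dy":-0.2,"dz":0,"ax":0,"ay":0,"az":0},{"jaw":1,"dx":0,"dy":-0.2,"dz":0,"ax":0,"ay":0,"az":0},{"jaw":1,"dx":0,"dy":0,"dz":0,"ax":0,"ay":0,"az":0}]'; python3 rec.py;python3 go.py 0 0 105 0
```

```text
time: 10.6
position: [524.1, -39.9, 130.4]
ee_rot: [[-0.018, 0.867, 0.497], [1.0, 0.016, 0.008], [-0.001, 0.498, -0.867]]
ft_force: [0.4, -0.7, -1.0]
finger_gap: 35.4
grasp_force: 63.9
target [524.8 -42.3 131.2] shift cm [ 0.08 -0.24  0.08] rotvec [ 0.001 -0.003 -0.   ] now in track [ -1.1   2.4 104.7] [ 39.  19. -45. 131.  74.  13. -68.] 10.6
```

```bash
python3 -m crank '[{"jaw":1,"dx":0,"dy":-0.1,"dz":0,"ax":0,"ay":0,"az":0},{"jaw":1,"dx":0,"dy":-0.1,"dz":0,"ax":0,"ay":0,"az":0},{"jaw":1,"dx":0,"dy":-0.1,"dz":0,"ax":0,"ay":0,"az":0},{"jaw":1,"dx":0,"dy":-0.1,"dz":0,"ax":0,"ay":0,"az":0},{"jaw":1,"dx":0,"dy":-0.1,"dz":0,"ax":0,"ay":0,"az":0},{"jaw":1,"dx":0,"dy":0,"dz":0,"ax":0,"ay":0,"az":0},{"jaw":1,"dx":0,"dy":0,"dz":0,"ax":0,"ay":0,"az":0},{"jaw":1,"dx":0,"dy":0,"dz":0,"ax":0,"ay":0,"az":0}]'; python3 go.py 0 0 105 0
```

```text
time: 11.27
position: [524.0, -43.0, 130.5]
ee_rot: [[-0.022, 0.867, 0.498], [1.0, 0.018, 0.012], [0.001, 0.498, -0.867]]
ft_force: [-1.7, 5.3, 1.3]
finger_gap: 34.9
grasp_force: 64.2
target [524.8 -42.3 131.2] shift cm [0.08 0.07 0.07] rotvec [-0.001 -0.002 -0.004] now in track [ -1.1  -0.7 104.8] [ 41.  20. -45. 131.  73.  13. -67.] 11.2667
```

```bash
python3 -m crank '[{"jaw":1,"dx":0,"dy":-0.1,"dz":0,"ax":0,"ay":0,"az":0},{"jaw":1,"dx":0,"dy":-0.1,"dz":0,"ax":0,"ay":0,"az":0},{"jaw":1,"dx":0,"dy":0,"dz":0,"ax":0,"ay":0,"az":0},{"jaw":-1,"dx":0,"dy":0,"dz":0,"ax":0,"ay":0,"az":0},{"jaw":-1,"dx":0,"dy":0,"dz":0,"ax":0,"ay":0,"az":0},{"jaw":-1,"dx":0,"dy":0,"dz":0,"ax":0,"ay":0,"az":0},{"jaw":-1,"dx":0,"dy":0,"dz":0,"ax":0,"ay":0,"az":0},{"jaw":-1,"dx":0,"dy":0,"dz":0,"ax":0,"ay":0,"az":0}]'; python3 rec.py; python3 kin2.py
cat > sim2.py <<'E'
from sim import *
q=r.get_state()['joints'];d=np.radians
def tcp(lev,rad,ang):  # lev: lean deg toward +y
    g=np.array([0,-130+rad*np.sin(d(lev)),14+rad*np.cos(d(lev))]);return (*(g+54*np.array([0,-np.sin(d(ang)),np.cos(d(ang))])),ang)
for A0,A1 in((-20,-20),(-10,-20),(0,-20),(0,0),(10,10),(20,20),(25,0),(25,-25)):
    print("==",A0,A1)
    up=np.array(tcp(-25,51,A0))+[0,0,60,0]
    path(q,[(0,0,105,0),(0,0,160,0),tuple(up),tcp(-25,51,A0),tcp(-25,60,A0),tcp(0,60,(A0+A1)/2),tcp(25,60,A1),tuple(np.array(tcp(25,60,A1))+[0,0,70,0])],6)
E
python3 sim2.py
```

```text
time: 11.93
position: [524.4, -47.5, 130.6]
ee_rot: [[-0.017, 0.867, 0.498], [1.0, 0.016, 0.007], [-0.001, 0.498, -0.867]]
ft_force: [0.4, -0.6, 0.2]
finger_gap: 85.5
grasp_force: 0.0
[ 2.560e+02  5.229e+02  4.770e+02  2.648e+02 -0.000e+00 -0.000e+00
  0.000e+00 -1.200e+01 -3.040e+01 -4.000e-01 -0.000e+00] [-0. -0. -0.  0.  0. -0. -0. -0. -0. -0. -0.  0.  0.  0. -0.  0.  0. -0.
  0.  0.  0. -0.  0.  0. -0.  0.  0. -0.  0.  0.]
[np.float64(0.0018), np.float64(0.0002), np.float64(0.0), np.float64(0.0), np.float64(0.0), np.float64(0.0), np.float64(0.0), np.float64(0.0), np.float64(0.0), np.float64(0.0)]
== -20 -20
(0, 0, 160, 0) [ 60.  14. -64. 132.  49.  16. -44.] err [ 0.  0. -0.] [-0. -0. -0.]
(np.float64(0.0), np.float64(-133.08444360918955), np.float64(170.96509866130822), np.float64(-20.0)) [ 53.  12. -50. 132.  76.  26. -64.] err [-0. -0.  0.] [0. 0. 0.]
(np.float64(0.0), np.float64(-133.08444360918955), np.float64(110.9650986613082), -20) [ 48.  23. -48. 130.  92.  32. -79.] err [-0. -0.  0.] [0. 0. 0.]
(np.float64(0.0), np.float64(-136.88800796485586), np.float64(119.1218687446
[... 7149 characters left out ...]
64(109.16231763884824), 25) [ 87.  49. -71. 115.  17.  33.  24.] err [-0. -0.  0.] [ 0. -0.  0.]
(np.float64(0.0), np.float64(-178.17848183843975), np.float64(117.3190877221781), 25) [ 88.  48. -72. 115.  16.  34.  25.] err [ 0.  0. -0.] [-0.  0. -0.]
(np.float64(0.0), np.float64(-130.0), np.float64(128.0), 0.0) [ 66.  22. -54. 127.  39.  13. -17.] err [ 0. -0.  0.] [0. 0. 0.]
(np.float64(0.0), np.float64(-81.82151816156025), np.float64(117.3190877221781), -25) [ 34.  21. -43. 131.  89.  40. -86.] err [-0. -0.  0.] [0. 0. 0.]
(np.float64(0.0), np.float64(-81.82151816156025), np.float64(187.3190877221781), np.float64(-25.0)) [ 38.   9. -45. 133.  73.  35. -72.] err [ 0.  0. -0.] [-0. -0. -0.]
```

```bash
python3 -m crank '[{"jaw":-1,"dx":-0.5,"dy":0,"dz":0.87,"ax":0,"ay":0,"az":0},{"jaw":-1,"dx":-0.5,"dy":0,"dz":0.87,"ax":0,"ay":0,"az":0},{"jaw":-1,"dx":-0.5,"dy":0,"dz":0.87,"ax":0,"ay":0,"az":0},{"jaw":-1,"dx":-0.5,"dy":0,"dz":0.87,"ax":0,"ay":0,"az":0},{"jaw":-1,"dx":-0.5,"dy":0,"dz":0.87,"ax":0,"ay":0,"az":0},{"jaw":-1,"dx":-0.5,"dy":0,"dz":0.87,"ax":0,"ay":0,"az":0},{"jaw":-1,"dx":-0.5,"dy":0,"dz":0.87,"ax":0,"ay":0,"az":0},{"jaw":-1,"dx":0,"dy":0,"dz":0,"ax":0,"ay":0,"az":0}]'; python3 go.py 0 -151 174 0
python3 - <<'E'
from h import *
im=r.get_image("top")[155:220,210:320]; i2=r.get_image("side")[180:265,260:330]
a=cv2.resize(im,None,fx=4,fy=4,interpolation=2);b=cv2.resize(i2,None,fx=5,fy=5,interpolation=2)
o=np.zeros((max(a.shape[0],b.shape[0]),a.shape[1]+b.shape[1],3),np.uint8);o[:a.shape[0],:a.shape[1]]=a;o[:b.shape[0],a.shape[1]:]=b
cv2.imwrite("pics/q.png",o)
v=np.load('track.npy');from scipy.spatial.transform import Rotation as Ro
R=Ro.from_euler('ZY',[v[3],-np.pi/6]).as_matrix();s=np.array([0,-.4226,.9063]);h=np.array([0,-130,14])
for n,p in(("head",[0,-75,42]),("ball c",h+90*s),("collar top",h+66*s),("box51,-34,18",[51,-34,18])):
    W=R@p+v[:3];print(n,W.round(0),(proj("top",W)[0]-[210,155]+.5)*4-.5,(proj("side",W)[0]-[260,180]+.5)*5-.5+[440,0])
E
```

```text
time: 12.6
position: [489.1, -47.8, 192.3]
ee_rot: [[-0.016, 0.867, 0.499], [1.0, 0.015, 0.006], [-0.002, 0.499, -0.867]]
ft_force: [0.2, 0.1, -0.7]
finger_gap: 85.3
grasp_force: 0.0
target [ 493.1 -193.9  190.9] shift cm [  0.39 -14.61  -0.14] rotvec [ 0.002 -0.001  0.002] now in track [ -0.4  -4.9 175.9] [ 67.  12. -71. 133.  41.  17. -36.] 12.6
head [ 558. -117.   77.] [292.74934261 151.15010671] [586.60810312 223.34684698]
ball c [ 533. -210.  123.] [419.36576614 171.4054428 ] [622.68581364 275.76914192]
collar top [ 543. -200.  104.] [401.92157042 161.48792145] [628.61424559 280.6618368 ]
box51,-34,18 [613. -75.  81.] [238.52182576  83.33585558] [628.80965347 155.44882323]
```

View pics/q.png

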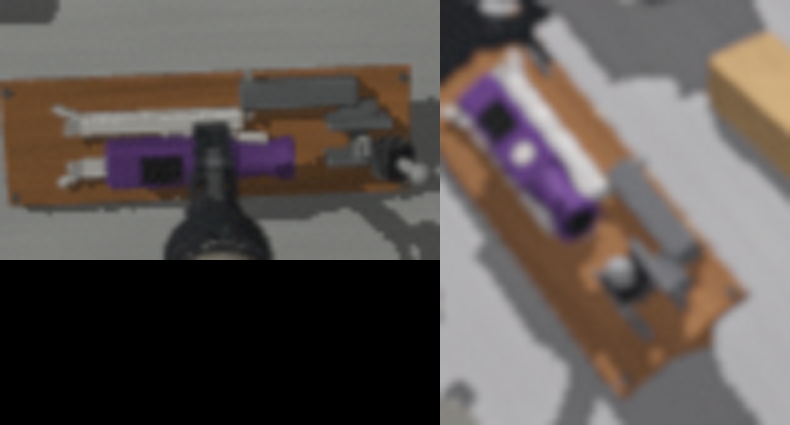

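The thermometer is home: its head is at (294,157) in the top half and (582,220) in the side half, close to the predicted pixels. The ball is at (412,171) in the top half and (622,268) in the side half.

```bash
python3 - <<'E'
from h import *
v=np.load('track.npy');from scipy.spatial.transform import Rotation as Ro
R=Ro.from_euler('ZY',[v[3],-np.pi/6]).as_matrix()
for n,t,s in(("ball want 0 -168 95.6",(412,171),(622,268)),("head want 0 -75 42",(294,155),(582,220)),("box want 51 -34 18",(241,78),(632,157))):
    X=tri([(s[0]-440+.5)/5-.5+260,(s[1]+.5)/5-.5+180],[(t[0]+.5)/4-.5+210,(t[1]+.5)/4-.5+155]);print(n,X.round(1),(R.T@(X-v[:3])).round(1))
E
```

```text
ball want 0 -168 95.6 [ 534.1 -204.8  124.2] [   2.  -162.7   95.8]
head want 0 -75 42 [ 553.8 -117.2   81.9] [ -0.7 -75.4  48.5]
box want 51 -34 18 [616.  -76.3  80.3] [ 53.  -35.6  15.7]
```

```bash
python3 -m crank '[{"jaw":-1,"dx":0.05,"dy":-1.8,"dz":0,"ax":0,"ay":0,"az":0},{"jaw":-1,"dx":0.05,"dy":-1.8,"dz":0,"ax":0,"ay":0,"az":0},{"jaw":-1,"dx":0.05,"dy":-1.8,"dz":0,"ax":0,"ay":0,"az":0},{"jaw":-1,"dx":0.05,"dy":-1.8,"dz":0,"ax":0,"ay":0,"az":0},{"jaw":-1,"dx":0.05,"dy":-1.8,"dz":0,"ax":0,"ay":0,"az":0},{"jaw":-1,"dx":0.05,"dy":-1.8,"dz":0,"ax":0,"ay":0,"az":0},{"jaw":-1,"dx":0.05,"dy":-1.8,"dz":0,"ax":0,"ay":0,"az":0},{"jaw":-1,"dx":0.05,"dy":-1.8,"dz":0,"ax":0,"ay":0,"az":0}]'; python3 go.py 0 -150 116 0
```

```text
time: 13.37
position: [493.2, -191.6, 190.4]
ee_rot: [[-0.019, 0.868, 0.497], [1.0, 0.016, 0.009], [-0.0, 0.497, -0.868]]
ft_force: [0.8, 0.7, -0.7]
finger_gap: 85.4
grasp_force: 0.0
target [ 522.  -192.3  140.7] shift cm [ 2.89 -0.08 -4.97] rotvec [ 0.    -0.004 -0.001] now in track [-1.000e-01 -1.487e+02  1.734e+02] [ 86.  24. -75. 127.  39.  21. -13.] 13.3667
```

```bash
python3 -m crank '[{"jaw":-1,"dx":0.41,"dy":0,"dz":-0.71,"ax":0,"ay":0,"az":0},{"jaw":-1,"dx":0.41,"dy":0,"dz":-0.71,"ax":0,"ay":0,"az":0},{"jaw":-1,"dx":0.41,"dy":0,"dz":-0.71,"ax":0,"ay":0,"az":0},{"jaw":-1,"dx":0.41,"dy":0,"dz":-0.71,"ax":0,"ay":0,"az":0},{"jaw":-1,"dx":0.41,"dy":0,"dz":-0.71,"ax":0,"ay":0,"az":0},{"jaw":-1,"dx":0.41,"dy":0,"dz":-0.71,"ax":0,"ay":0,"az":0},{"jaw":-1,"dx":0.41,"dy":0,"dz":-0.71,"ax":0,"ay":0,"az":0},{"jaw":-1,"dx":0,"dy":0,"dz":0,"ax":0,"ay":0,"az":0}]'; python3 go.py 0 -150 116 0
python3 -m crank '[{"jaw":1,"dx":0,"dy":0,"dz":0,"ax":0,"ay":0,"az":0},{"jaw":1,"dx":0,"dy":0,"dz":0,"ax":0,"ay":0,"az":0},{"jaw":1,"dx":0,"dy":0,"dz":0,"ax":0,"ay":0,"az":0},{"jaw":1,"dx":0,"dy":0,"dz":0,"ax":0,"ay":0,"az":0},{"jaw":1,"dx":0,"dy":0,"dz":0,"ax":0,"ay":0,"az":0},{"jaw":1,"dx":0,"dy":0,"dz":0,"ax":0,"ay":0,"az":0},{"jaw":1,"dx":0,"dy":0,"dz":0,"ax":0,"ay":0,"az":0},{"jaw":1,"dx":0,"dy":0,"dz":0,"ax":0,"ay":0,"az":0}]'; python3 go.py 0 -153.8 124.2 0
```

```text
time: 14.03
position: [521.9, -190.1, 139.7]
ee_rot: [[-0.02, 0.868, 0.495], [1.0, 0.017, 0.01], [0.0, 0.495, -0.869]]
ft_force: [-0.5, -0.3, -0.3]
finger_gap: 85.4
grasp_force: 0.0
target [ 522.  -192.3  140.7] shift cm [ 0.01 -0.23  0.1 ] rotvec [-0.    -0.005 -0.002] now in track [  -0.6 -147.7  115.2] [ 70.  27. -58. 126.  50.  15. -24.] 14.0333
time: 14.7
position: [521.6, -191.0, 141.9]
ee_rot: [[-0.018, 0.867, 0.498], [1.0, 0.016, 0.008], [-0.001, 0.498, -0.867]]
ft_force: [-4.9, 0.4, 5.7]
finger_gap: 27.3
grasp_force: 61.2
target [ 518.  -196.2  147.8] shift cm [-0.36 -0.52  0.6 ] rotvec [ 0.001 -0.003  0.   ] now in track [   0.2 -148.6  117.2] [ 70.  27. -58. 126.  50.  16. -24.] 14.7
```

```bash
python3 -m crank '[{"jaw":1,"dx":-0.1,"dy":0,"dz":0.17,"ax":0,"ay":0,"az":0},{"jaw":1,"dx":-0.07,"dy":-0.06,"dz":0.12,"ax":0,"ay":0,"az":0},{"jaw":1,"dx":-0.07,"dy":-0.06,"dz":0.12,"ax":0,"ay":0,"az":0},{"jaw":1,"dx":-0.07,"dy":-0.06,"dz":0.12,"ax":0,"ay":0,"az":0},{"jaw":1,"dx":-0.07,"dy":-0.06,"dz":0.12,"ax":0,"ay":0,"az":0},{"jaw":1,"dx":-0.07,"dy":-0.06,"dz":0.12,"ax":0,"ay":0,"az":0},{"jaw":1,"dx":-0.06,"dy":-0.06,"dz":0.11,"ax":0,"ay":0,"az":0},{"jaw":1,"dx":0,"dy":0,"dz":0,"ax":0,"ay":0,"az":0}]'; python3 go.py 0 -153.8 124.2 0
```

```text
time: 15.37
position: [516.7, -194.5, 150.3]
ee_rot: [[-0.018, 0.867, 0.498], [1.0, 0.016, 0.009], [0.0, 0.498, -0.867]]
ft_force: [9.0, -2.9, -12.2]
finger_gap: 27.2
grasp_force: 61.3
target [ 518.  -196.2  147.8] shift cm [ 0.13 -0.18 -0.25] rotvec [-0.    -0.002 -0.   ] now in track [   0.2 -152.   127. ] [ 74.  26. -61. 126.  48.  17. -22.] 15.3667
```

```bash
python3 -m crank '[{"jaw":1,"dx":-0.03,"dy":0.42,"dz":0.04,"ax":-0.0189,"ay":0,"az":-0.0109},{"jaw":1,"dx":-0.03,"dy":0.42,"dz":0.04,"ax":-0.0189,"ay":0,"az":-0.0109},{"jaw":1,"dx":-0.04,"dy":0.42,"dz":0.06,"ax":-0.0189,"ay":0,"az":-0.0109},{"jaw":1,"dx":-0.04,"dy":0.42,"dz":0.06,"ax":-0.0189,"ay":-0.001,"az":-0.0109},{"jaw":1,"dx":-0.02,"dy":0.42,"dz":0.03,"ax":-0.0189,"ay":0,"az":-0.0109},{"jaw":1,"dx":-0.02,"dy":0.42,"dz":0.03,"ax":-0.0189,"ay":0,"az":-0.0109},{"jaw":1,"dx":-0.01,"dy":0.42,"dz":0,"ax":-0.0189,"ay":-0.001,"az":-0.0109},{"jaw":1,"dx":-0.01,"dy":0.42,"dz":0,"ax":-0.0189,"ay":0,"az":-0.0109}]'; python3 go.py 0 -118.3 129.7 -10
```

```text
time: 16.03
position: [514.4, -164.6, 153.8]
ee_rot: [[0.076, 0.868, 0.491], [0.985, 0.013, -0.174], [-0.158, 0.496, -0.854]]
ft_force: [3.8, -9.5, -6.2]
finger_gap: 27.3
grasp_force: 62.2
target [ 514.6 -160.8  152.6] shift cm [ 0.02  0.38 -0.12] rotvec [ 0.007 -0.004  0.007] now in track [   0.4 -122.1  130.9] [ 49.  17. -43. 130.  71.  17. -57.] 16.0333
```

```bash
python3 -m crank '[{"jaw":1,"dx":0.01,"dy":0.52,"dz":-0.03,"ax":-0.0189,"ay":0,"az":-0.0109},{"jaw":1,"dx":0.01,"dy":0.52,"dz":-0.03,"ax":-0.0189,"ay":0,"az":-0.0109},{"jaw":1,"dx":0.04,"dy":0.52,"dz":-0.09,"ax":-0.0189,"ay":0,"az":-0.0109},{"jaw":1,"dx":0.04,"dy":0.52,"dz":-0.09,"ax":-0.0189,"ay":-0.001,"az":-0.0109},{"jaw":1,"dx":0.07,"dy":0.52,"dz":-0.13,"ax":-0.0189,"ay":0,"az":-0.0109},{"jaw":1,"dx":0.07,"dy":0.52,"dz":-0.13,"ax":-0.0189,"ay":0,"az":-0.0109},{"jaw":1,"dx":0.1,"dy":0.52,"dz":-0.18,"ax":-0.0189,"ay":-0.001,"az":-0.0109},{"jaw":1,"dx":0.1,"dy":0.52,"dz":-0.18,"ax":-0.0189,"ay":0,"az":-0.0109}]'; python3 go.py 0 -80 120 -20
```

```text
time: 16.7
position: [518.5, -124.6, 145.6]
ee_rot: [[0.164, 0.868, 0.469], [0.938, 0.011, -0.347], [-0.307, 0.496, -0.812]]
ft_force: [1.2, -10.5, -1.6]
finger_gap: 26.9
grasp_force: 61.3
target [ 518.8 -122.4  144.2] shift cm [ 0.03  0.22 -0.14] rotvec [ 0.01  -0.004  0.011] now in track [  0.4 -82.2 121.4] [ 36.  19. -42. 131.  86.  33. -82.] 16.7
```

```bash
python3 -m crank '[{"jaw":1,"dx":0.02,"dy":0.15,"dz":-0.04,"ax":0,"ay":0,"az":0},{"jaw":1,"dx":0.02,"dy":0.15,"dz":-0.04,"ax":0,"ay":0,"az":0},{"jaw":1,"dx":0.02,"dy":0.15,"dz":-0.04,"ax":0,"ay":0,"az":0},{"jaw":1,"dx":0.02,"dy":0.1,"dz":-0.04,"ax":0,"ay":0,"az":0},{"jaw":1,"dx":0,"dy":0,"dz":0,"ax":0,"ay":0,"az":0},{"jaw":1,"dx":0,"dy":0,"dz":0,"ax":0,"ay":0,"az":0},{"jaw":1,"dx":0,"dy":0,"dz":0,"ax":0,"ay":0,"az":0},{"jaw":1,"dx":0,"dy":0,"dz":0,"ax":0,"ay":0,"az":0}]'; python3 go.py 0 -80 120 -20
```

```text
time: 17.37
position: [519.0, -122.9, 144.7]
ee_rot: [[0.169, 0.868, 0.467], [0.935, 0.008, -0.354], [-0.311, 0.497, -0.81]]
ft_force: [0.8, -17.1, 1.7]
finger_gap: 27.0
grasp_force: 61.1
target [ 518.8 -122.4  144.2] shift cm [-0.02  0.05 -0.05] rotvec [ 0.015 -0.004  0.017] now in track [  0.5 -80.5 120.4] [ 35.  19. -42. 131.  86.  34. -82.] 17.3667
```

```bash
python3 -m crank '[{"jaw":-1,"dx":0,"dy":0,"dz":0,"ax":0,"ay":0,"az":0},{"jaw":-1,"dx":0,"dy":0,"dz":0,"ax":0,"ay":0,"az":0},{"jaw":-1,"dx":0,"dy":0,"dz":0,"ax":0,"ay":0,"az":0},{"jaw":-1,"dx":0,"dy":0,"dz":0,"ax":0,"ay":0,"az":0},{"jaw":-1,"dx":0,"dy":0,"dz":0,"ax":0,"ay":0,"az":0},{"jaw":-1,"dx":0,"dy":0,"dz":0,"ax":0,"ay":0,"az":0},{"jaw":-1,"dx":0,"dy":0,"dz":0,"ax":0,"ay":0,"az":0},{"jaw":-1,"dx":0,"dy":0,"dz":0,"ax":0,"ay":0,"az":0}]'
python3 -m crank '[{"jaw":-1,"dx":-0.5,"dy":0.35,"dz":0.8,"ax":0,"ay":0,"az":0},{"jaw":-1,"dx":-0.5,"dy":0.35,"dz":0.8,"ax":0,"ay":0,"az":0},{"jaw":-1,"dx":-0.5,"dy":0.35,"dz":0.8,"ax":0,"ay":0,"az":0},{"jaw":-1,"dx":-0.5,"dy":0.35,"dz":0.8,"ax":0,"ay":0,"az":0},{"jaw":-1,"dx":-0.5,"dy":0.35,"dz":0.9,"ax":0,"ay":0,"az":0},{"jaw":-1,"dx":-0.5,"dy":0.35,"dz":0.9,"ax":0,"ay":0,"az":0},{"jaw":-1,"dx":-0.5,"dy":0.35,"dz":0.9,"ax":0,"ay":0,"az":0},{"jaw":-1,"dx":-0.5,"dy":0.35,"dz":0.9,"ax":0,"ay":0,"az":0}]'
python3 -m crank '[{"jaw":-1,"dx":-0.5,"dy":3,"dz":1,"ax":0,"ay":0,"az":0},{"jaw":-1,"dx":-0.5,"dy":3,"dz":1,"ax":0,"ay":0,"az":0},{"jaw":-1,"dx":-0.5,"dy":3,"dz":1,"ax":0,"ay":0,"az":0},{"jaw":-1,"dx":-0.5,"dy":3,"dz":1,"ax":0,"ay":0,"az":0},{"jaw":-1,"dx":-0.5,"dy":3,"dz":0,"ax":0,"ay":0,"az":0},{"jaw":-1,"dx":0,"dy":3,"dz":0,"ax":0,"ay":0,"az":0},{"jaw":-1,"dx":0,"dy":0,"dz":0,"ax":0,"ay":0,"az":0},{"jaw":-1,"dx":0,"dy":0,"dz":0,"ax":0,"ay":0,"az":0}]'
python3 - <<'E'
from h import *
im=r.get_image("top")[155:220,230:330]; i2=r.get_image("side")[190:265,260:330]
a=cv2.resize(im,None,fx=4,fy=4,interpolation=2);b=cv2.resize(i2,None,fx=5.5,fy=5.5,interpolation=2)
o=np.zeros((max(a.shape[0],b.shape[0]),a.shape[1]+b.shape[1],3),np.uint8);o[:a.shape[0],:a.shape[1]]=a;o[:b.shape[0],a.shape[1]:]=b
cv2.imwrite("pics/z.png",o)
v=np.load('track.npy');from scipy.spatial.transform import Rotation as Ro
R=Ro.from_euler('ZY',[v[3],-np.pi/6]).as_matrix();h=np.array([0,-130,14])
s=np.array([0,.4226,.9063])
for n,p in(("head",[0,-75,42]),("ball c",h+90*s),("collar c",h+51*s),("collar up",h+61*s)):
    W=R@p+v[:3];print(n,(proj("top",W)[0]-[230,155]+.5)*4-.5,(proj("side",W)[0]-[260,190]+.5)*5.5-.5+[400,0])
E
```

```text
time: 18.03
position: [520.0, -113.4, 142.8]
ee_rot: [[0.153, 0.868, 0.473], [0.943, 0.016, -0.333], [-0.297, 0.496, -0.816]]
ft_force: [-0.1, -0.8, -0.6]
finger_gap: 85.4
grasp_force: 0.0
time: 18.7
position: [479.6, -85.3, 211.2]
ee_rot: [[0.153, 0.868, 0.472], [0.943, 0.016, -0.334], [-0.297, 0.496, -0.816]]
ft_force: [-0.7, -0.2, -0.1]
finger_gap: 85.4
grasp_force: 0.0
time: 19.37
position: [455.0, 96.4, 251.0]
ee_rot: [[0.149, 0.868, 0.474], [0.943, 0.019, -0.331], [-0.296, 0.496, -0.816]]
ft_force: [0.4, -0.3, -0.5]
finger_gap: 85.3
grasp_force: 0.0
head [212.74934261 151.15010671] [561.31891343 190.73153168]
ball c [240.91720935 175.61855608] [537.57953163 167.3146541 ]
collar c [256.98639804 157.76682406] [575.72744402 211.40793521]
collar up [252.9482099  162.25296545] [566.01633367 200.1833441 ]
```

View pics/z.png

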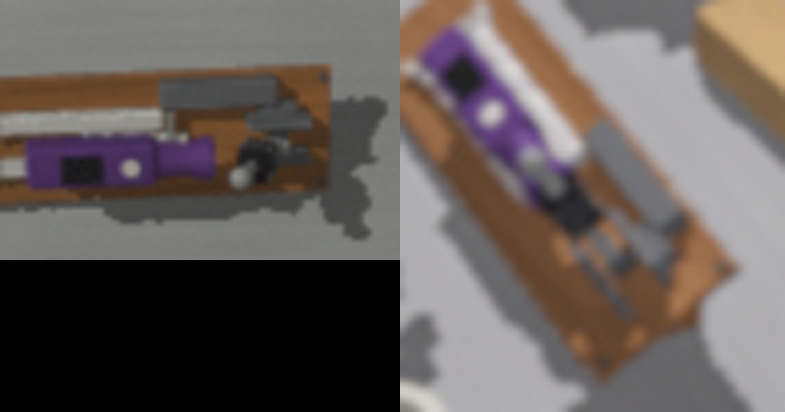

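The lever leans fully to the thermometer: the ball is at (240,177) in the top half, against a predicted (241,176). The collar sits low, at (576,207) in the side half. The head is at home and the arm is clear.

```bash
python3 -c "
from bench import r
print(r.job_done())"
```

```text
the job is handed in; nothing more can be done
None
```

I slid the thermometer fully home and locked it in with the lever over and the collar down. I then handed the job in at about 19.5 s; it gave no verdict, and the lock is confirmed only from the last camera picture.

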